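Turn the keyed faceplate onto its drive pin and press it home

TASK

The round faceplate on the rotary indexer is riding high because its rim notch is not over the drive pin. With the fingertips, push one of its blue lugs round until the notch meets the pin (the red pointer shows where the pin is), then press down on the hub until the plate is fully home, and take the hand away. Do not lift or tip the plate, and leave everything else on the bench where it is.

Things in the scene. Friction and masses are not known exactly. Their poses are not given: they have to be found in the camera images.
- indexer: Fixed grey rotary indexer, 150 x 150 x 50 mm, black motor on its +x side (to 154 mm from the axis, 46 mm high). Origin: centre of underside, on the post axis; z up; +x points through the drive pin and red pointer. On it a dark turntable (148 mm dia., top 60 mm up; never turns), a shoulder (top 64 mm up) where the faceplate rests when home, and a 25 mm post up to 96 mm.
- pin (a point): Tip of the fixed upright brass drive pin: 10 mm dia., last 4 mm tapering to 5 mm; 55 mm from the post axis along the indexer's +x, tip 74 mm above the bench. Hidden under the faceplate until the notch is over it; the red pointer bar (20 mm long radially, 10 mm wide) outside the faceplate's rim shows its bearing.
- faceplate: Loose aluminium disc, 0.25-0.5 kg, 124 mm dia., 12 mm thick, level over the post (1 mm play), turns either way, stops where left. Origin: centre of underside; z up; +x points to the rim notch (yellow line on top). Lined up when its x points as the indexer's x. Underside 76 mm above the bench at the start, 64 mm when home. Hub in the middle of its top, three blue lugs round it.
- notch (a point): Centre of the rim notch at the faceplate's underside, 55 mm from its centre along its +x. Notch 16 mm wide, open at the rim, reaching in to 48 mm from the centre. It is over the pin when at the pin's x and y; within 3 mm it goes down freely, and the pin's taper draws in about 2 mm more.
- hub_top (a point): Centre of the flat top of the capped steel hub (40 mm dia.), the place to press: 44 mm above the faceplate's underside.
- collar (a joint): Black stiff collar round the post; carries the faceplate 2 mm clear of the pin tip. Metres pushed down: 0 = up (start), 0.012 = faceplate home. Slides under about 9 N in all (the plate's own weight of 3 to 5 N is part of it), and stays where left. If the notch is off the pin the plate stops on the pin after 2 mm.
- lug0 (a point): Centre of the top of blue upright lug 0: round, 12 mm diameter, 28 mm tall, fixed on the faceplate 48 mm from its centre, 60 degrees counter-clockwise (seen from above) from the notch. Pushing its side turns the plate with 1 to 3 N.
- lug1 (a point): Centre of the top of blue upright lug 1: round, 12 mm diameter, 28 mm tall, fixed on the faceplate 48 mm from its centre, 180 degrees counter-clockwise (seen from above) from the notch. Pushing its side turns the plate with 1 to 3 N.
- lug2 (a point): Centre of the top of blue upright lug 2: round, 12 mm diameter, 28 mm tall, fixed on the faceplate 48 mm from its centre, 300 degrees counter-clockwise (seen from above) from the notch. Pushing its side turns the plate with 1 to 3 N.
- pebble: Loose brown pebble, 68 mm wide, 32 mm high, beside the indexer. Leave alone. Origin: centre of its underside.
- screw_tray: Loose black tray, 90 x 70 x 25 mm, beside the indexer. Leave alone. Origin: centre of its underside.
- cap_screw: Loose dark cap screw, 40 mm long, lying beside the indexer. Leave alone. Origin: centre of its underside.
- tumbler: Loose blue cup, 72 mm diameter, 110 mm high. Leave alone. Origin: centre of its underside.
- cleaner: Loose white bottle, 56 mm diameter, 140 mm high. Leave alone. Origin: centre of its underside.
- coupons: Loose plywood block, 90 x 60 x 24 mm. Leave alone. Origin: centre of its underside.
- screwdriver: Loose screwdriver about 200 mm long, red handle, lying flat. Leave alone. Origin: on its axis line, at bench height.

How it is judged (in metres and radians):
At the end, for the whole second after the job is handed in: The notch is on the pin (within 6 mm in plan), the faceplate's underside is within about 2 mm of its home height of 64 mm, the collar is pushed down by more than 9.5 mm, the plate is level (under 0.04 rad) and at rest (horizontal distance between notch and pin below 0.006 m and z of faceplate in the frame of indexer between 0.062 and 0.0662 m and value of joint collar above 0.0095 m and angle between faceplate's own z axis and vertical below 0.04 rad and linear speed of faceplate below 0.01 m/s and angular speed of faceplate below 0.05 rad/s); the robot touches nothing.
It fails at once if the faceplate is lifted more than 6 mm above its starting height (z of faceplate in the frame of indexer above 0.082 m).
It fails at once if the faceplate is tipped by more than 0.15 rad (angle between faceplate's own z axis and vertical above 0.15 rad).
It fails at once if something else on the bench is moved by more than 15 mm (distance of any of pebble, screw_tray, cap_screw, tumbler, cleaner, coupons, screwdriver from where it was at the start of the episode above 0.015 m).
It also fails if it takes over 58 s, if anything falls off the work surface, if the arm or the gripper's body presses on something with over 40 N, if the wrist force passes 120 N, or if a joint passes its speed limit or range.

ROBOT

A 7-joint arm with a two-finger parallel gripper is mounted at the origin on the work surface. World frame = base frame: x ahead of the robot, y to its left, z up, the work surface at z = 0. Lengths are in m, angles in degrees, forces in N, time in s.
With the tool pointing down it reaches from about 0.425 to 0.875 m from the base axis. Payload 4.7 kg.
Tool frame: the origin (TCP) lies between the finger pads; the fingertips stand 25 mm ahead of it and the grasp point (between the pads) lies 6 mm ahead of it (env.tip_reach is the distance from the TCP to the fingertips, in m); z points along the fingers, y is the direction in which the jaws open and shut (so a half turn about z gives the same grasp; the last joint's range is limited). The gripper opens to 87 mm and grips with 3 to 60 N. Pads are 19 mm wide; open, the fingers measure 117 mm over their backs; the gripper's body (75 mm by 190 mm) begins 51 mm behind the grasp point.
Start: joints at [71.511, 18.392, -4.016, 83.108, 1.295, 78.541, -3.26], TCP at [0.215, -0.614, 0.248] pointing down, gripper open.
Joint ranges: [-163.93, 163.93], [-17.29, 119.83], [-79.2, 71.16], [3.27, 140.29], [-89.18, 269.18], [5.43, 117.66], [-154.24, 154.24]. Speed limits (degrees/s): [147.25, 147.25, 180, 180, 180, 180, 180].

INTERFACE

Orientations are given as [roll, pitch, yaw] about the fixed x, y, z axes, in that order (R = Rz(yaw) Ry(pitch) Rx(roll)).
In Python, from cell import env, viewer, job gives the robot as it stands.
- The arm moves only by the tool move_arm, never from a script. Its argument "steps" is a list of rows, each a list of 7 numbers: the finger opening in cm, from 0 to 8.7, then the shift along the tool's x, y, z in cm, then the turn, a rotation vector about the tool's x, y, z in rad. In form: [[fingers, tx, ty, tz, wx, wy, wz], ...]. A call has 1 to 5 rows; each row shifts and turns the commanded pose from where the row before left it, along the tool's axes as they then stand; what a row does not reach is not made up. A row lasts 1/12 s, in which the tool goes at most 41.7 mm and 7.16 degrees, less where a joint would pass 70% of its speed; a pose out of reach is approached as far as the arm can. A call is refused whole if a number of a shift passes 4.17 or a number of a turn 0.125, either way. A call with a gripper value outside its range is refused whole. The fingers move at their own pace and stop on an object; "force" is the grip in N (left out, the last holds). Time passes only in rows, so rows that do not move let the fingers close. It gives the time, the measured TCP pose, the force and the opening at its end, in the units of the state.
- env.get_obs(): the state, without advancing time (a new reading comes with each control period).
- viewer.read_camera(name): name is "scene" or "side" or "wrist"; returns a dict with "img" (480x640x3 uint8, red, green, blue), "vfov" (degrees; the focal length in pixels is half the picture's height over the tangent of half this angle, whatever the lens; pixels are square), "cx", "cy" (the principal point, pixels), "k1" (the pictures are not rectified: a ray, as slopes to the right and down, at radius r is drawn at 1 + k1 r^2 times it, then the intrinsics apply), "extrinsics" (4x4, takes a point from world to camera coordinates); the wrist camera has in their place "mount" (4x4, takes a point from camera to tool coordinates, whose origin is the TCP and whose axes are the flange's). Camera axes: x right, y down, z forward; pixel columns grow to the right and rows downward; lengths in m; the calibration is good to about 2 mm. A picture is of the moment at which its call begins: read the wrist's pose just before it. There is no depth.
- job.sign_off(): hands the job in, once; it reports no verdict.
The state is a dict: "time_s": time; "qpos": joint angles; "joint_velocities": joint speeds; "effort": joint torques, N m; "tool_pos": TCP position; "tool_rot": TCP orientation; "force": force on the tool from outside, world axes, zero at the start; "wrist_torque": the same for the moment, N m; "grip_width": finger opening in m.
Only numpy, scipy, OpenCV 4.12 (cv2) and the standard library are available. Lean on these libraries where they do the work, as an engineer would, in place of code of your own. Each camera call takes 0.05 s, during which the arm holds its last target.

## Working session

There is one attempt and no reset: what is moved stays moved. The work goes in short steps, Python scripts to look and compute and a tool call to move; the robot and the scene stay as the last step left them, time stands still between calls to the robot, and variables do not carry over. Pictures are saved under pics/ and viewed, and the job is handed in when it is done.

Besides the shell and the picture viewer there is one more tool, called after "Request:" as name([rows], argument=value, ...), one row to a line, values as JSON. move_arm: Moves the arm, as the interface text tells. Its arguments: {"type":"object","properties":{"steps":{"type":"array"},"force":{"type":"number"}},"required":["steps"]}

```bash
ls; mkdir -p pics; python3 - <<'E'
from cell import env, viewer, job
import cv2, numpy as np
o=env.get_obs(); print(o)
for n in ["scene","side","wrist"]:
    c=viewer.read_camera(n); cv2.imwrite(f"pics/{n}0.png",c["img"][:,:,::-1])
    print(n,{k:(np.round(v,4).tolist() if k!="img" else 0) for k,v in c.items()})
E
```

```text
pics
{'time_s': 0.0, 'qpos': array([71.51168412, 18.43941913, -4.0168732 , 83.17508776,  1.29454973,
       78.54084926, -3.25974795]), 'joint_velocities': array([0.02751681, 0.14285835, 0.012779  , 0.0401285 , 0.02380867,
       0.04164218, 0.01907832]), 'effort': array([ 2.36743608e-04, -4.91293859e+01, -4.04054197e-01, -3.12526238e+01,
       -6.40494190e-02,  4.36104834e-02,  1.77113243e-04]), 'tool_pos': array([ 0.21459544, -0.61301481,  0.24645595]), 'tool_rot': array([-1.79889869e+02,  4.90622438e-03,  1.92995098e+01]), 'force': array([-0.20686231,  0.06294769,  0.36953655]), 'wrist_torque': array([-0.02233203, -0.04639502, -0.01706817]), 'grip_width': 0.08683608769920256}
scene {'img': 0, 'vfov': 53.0125, 'cx': 319.7188, 'cy': 240.6315, 'k1': -0.0887, 'extrinsics': [[0.2883, 0.9575, -0.0108, -0.1834], [0.5696, -0.1806, -0.8018, -0.2537], [-0.7697, 0.225, -0.5974, 1.7065], [0.0, 0.0, 0.0, 1.0]]}
side {'img': 0, 'vfov': 44.9267, 'cx': 314.9265, 'cy': 237.6276, 'k1': 0.0227, 'extrinsics': [[-0.8007, -0.5987, 0.0221, 0.471], [-0.3273, 0.4063, -0.8531, 0.2761], [0.5018, -0.6903, -0.5213, 1.1023], [0.0, 0.0, 0.0, 1.0]]}
wrist {'img': 0, 'vfov': 63.6558, 'cx': 314.9224, 'cy': 238.5259, 'k1': -0.0585, 'mount': [[0.0001, -0.9604, -0.2786, 0.0761], [1.0, 0.0003, -0.0009, 0.0003], [0.001, -0.2786, 0.9604, -0.1383], [0.0, 0.0, 0.0, 1.0]]}
```

View pics/scene0.png

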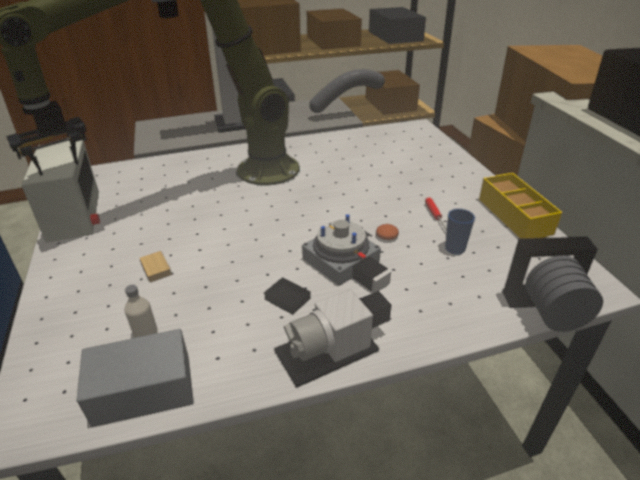

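View pics/side0.png

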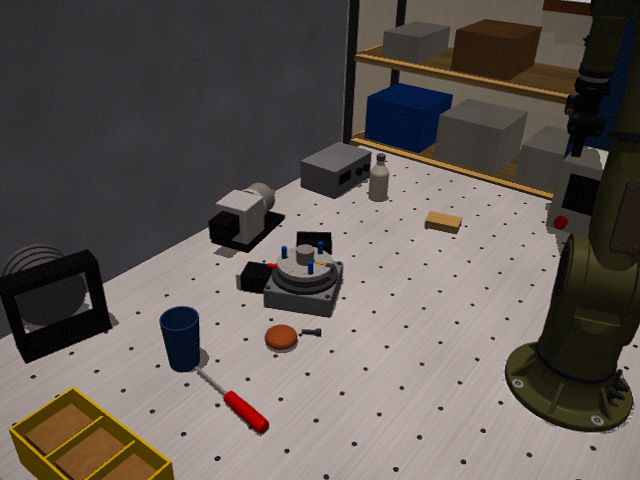

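View pics/wrist0.png

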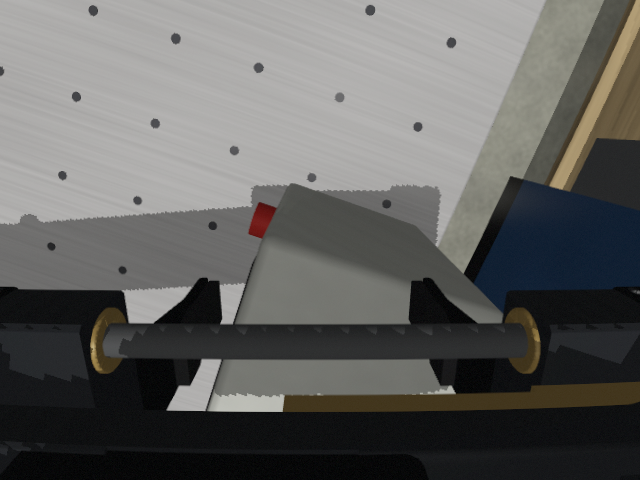

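The scene view shows the indexer near (341,248), the red pointer near (362,255) and the pebble at (388,232). In the side view the indexer is near (305,275). I'll enlarge both.

```bash
cat > h.py <<'E'
import numpy as np, cv2
from scipy.optimize import least_squares
from scipy.spatial.transform import Rotation as R
def K(c):
    f=240/np.tan(np.radians(c["vfov"]/2)); return f
def proj(c,P,E=None):
    E=np.array(c["extrinsics"]) if E is None else E
    P=np.atleast_2d(P); q=P@E[:3,:3].T+E[:3,3]
    s=q[:,:2]/q[:,2:]; r2=(s**2).sum(1,keepdims=True)
    return s*(1+c["k1"]*r2)*K(c)+[c["cx"],c["cy"]]
def ray(c,uv,E=None):
    E=np.array(c["extrinsics"]) if E is None else E
    d=(np.array(uv,float)-[c["cx"],c["cy"]])/K(c); s=d.copy()
    for _ in range(20): s=d/(1+c["k1"]*(s@s))
    v=E[:3,:3].T@np.array([s[0],s[1],1]); o=-E[:3,:3].T@E[:3,3]
    return o,v
def at_z(c,uv,z,E=None):
    o,v=ray(c,uv,E); return o+v*(z-o[2])/v[2]
def wristE(obs,c):
    T=np.eye(4);T[:3,:3]=R.from_euler("xyz",obs["tool_rot"],degrees=True).as_matrix();T[:3,3]=obs["tool_pos"]
    return np.linalg.inv(T@np.array(c["mount"]))
E
python3 - <<'E'
import cv2
a=cv2.imread("pics/scene0.png")[200:300,285:415]; cv2.imwrite("pics/sc.png",cv2.resize(a,None,fx=6,fy=6,interpolation=cv2.INTER_CUBIC))
a=cv2.imread("pics/side0.png")[225:325,225:355]; cv2.imwrite("pics/sd.png",cv2.resize(a,None,fx=6,fy=6,interpolation=cv2.INTER_CUBIC))
E
```

```text
(no output)
```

View pics/sc.png

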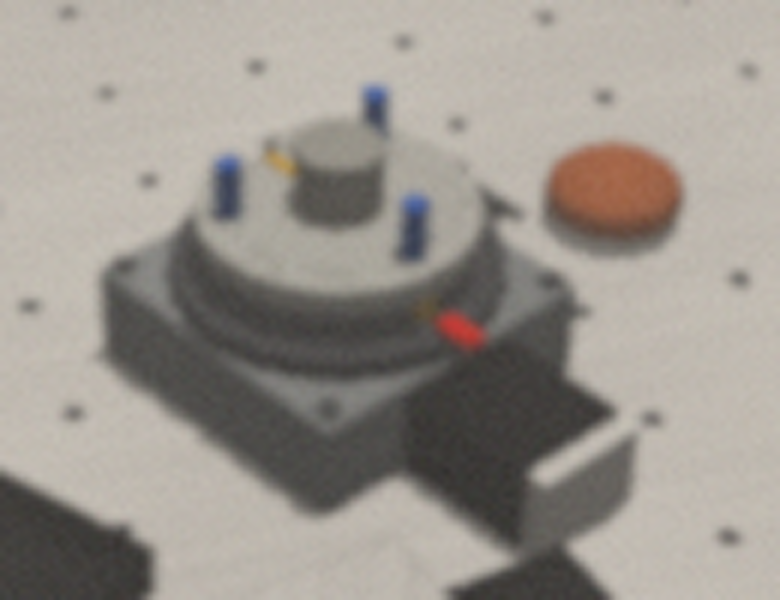

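View pics/sd.png

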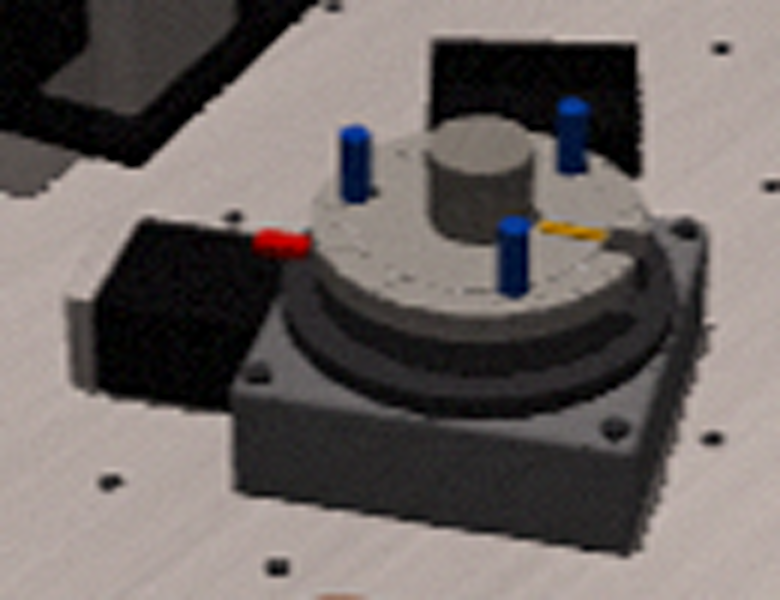

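```bash
cat > fit.py <<'E'
from cell import env, viewer, job
from h import *
S=viewer.read_camera("scene"); D=viewer.read_camera("side")
fs=lambda p:np.array(p)/6+[285,200]; fd=lambda p:np.array(p)/6+[225,225]
lug=lambda x,y,a,k,z=.116:[x+.048*np.cos(a+np.radians([60,180,300][k])),y+.048*np.sin(a+np.radians([60,180,300][k])),z]
obsv=[(S,fs((338,146)),'h'),(S,fs((228,163)),0),(S,fs((415,204)),1),(S,fs((375,93)),2),
(D,fd((480,146)),'h'),(D,fd((572,107)),0),(D,fd((355,135)),1),(D,fd((514,225)),2)]
def pt(p,k): return [p[0],p[1],.120] if k=='h' else lug(*p,k)
def res(p): return np.concatenate([proj(c,pt(p,k))[0]-uv for c,uv,k in obsv])
g=at_z(D,fd((480,146)),.12); print("hub side",g,"scene",at_z(S,fs((338,146)),.12))
nt=at_z(D,fd((575,232)),.088); a0=np.arctan2(nt[1]-g[1],nt[0]-g[0])
r=least_squares(res,[g[0],g[1],a0]); print("face",r.x[:2],np.degrees(r.x[2]));print(np.round(r.fun.reshape(-1,2),1))
# indexer
cor=[(S,fs((107,278))),(S,fs((325,435))),(S,fs((572,297))),(D,fd((235,377))),(D,fd((632,450))),(D,fd((705,230)))]
for c,uv in cor: print(at_z(c,uv,.05))
ptr=[(S,fs((440,316)),0),(S,fs((483,340)),0),(D,fd((255,242)),0),(D,fd((310,242)),0)]
for z in (.06,.07,.08):
  for c,uv,_ in ptr:
    q=at_z(c,uv,z)[:2]-r.x[:2]; print(z,np.hypot(*q).round(4),np.degrees(np.arctan2(q[1],q[0])).round(1))
E
python3 fit.py
```

```text
hub side [0.55634861 0.08319435 0.12      ] scene [0.56705138 0.07922811 0.12      ]
face [0.559652   0.08117152] -157.9008071615488
[[-0.2 -1.7]
 [-0.5 -1.4]
 [-0.4 -1.6]
 [-0.4 -1.4]
 [-0.6 -0.9]
 [-0.6 -0.8]
 [-0.9 -0.9]
 [-0.7 -0.6]]
[ 0.53694156 -0.01573319  0.05      ]
[0.66536424 0.04133633 0.05      ]
[0.61069209 0.17228817 0.05      ]
[0.59698665 0.17361992 0.05      ]
[0.45973972 0.11951159 0.05      ]
[ 0.51805901 -0.01080874  0.05      ]
0.06 0.0642 25.2
0.06 0.0878 26.2
0.06 0.0853 23.1
0.06 0.0656 18.2
0.07 0.0735 17.8
0.07 0.0965 20.5
0.07 0.0818 32.9
0.07 0.0616 31.0
0.08 0.0837 12.2
0.08 0.1059 15.8
0.08 0.0809 43.3
0.08 0.0609 44.8
```

The fit puts the faceplate axis near (0.560, 0.081), with the notch at about -158° and the indexer +x at about 23°. That means a turn of roughly 181°. My plan is to straddle the hub with the open fingers and turn the hand counter-clockwise about its own axis, so a finger pushes one lug round. First I'll move above the plate and measure with the wrist camera.

Request:
move_arm([
  [8.7,0,0,-3,0,0,0],
  [8.7,2.77,-2.7,0,0,0,0],
  [8.7,2.77,-2.7,0,0,0,0],
  [8.7,2.77,-2.7,0,0,0,0],
  [8.7,2.77,-2.7,0,0,0,0],
])

```text
time_s: 0.67
tool_pos: [0.2842, -0.4734, 0.2775]
tool_rot: [180.0, -0.0, 19.3]
force: [1.6, -0.7, 0.3]
grip_width: 0.0872
```

Request:
move_arm([
  [8.7,2.77,-2.7,0,0,0,0],
  [8.7,2.77,-2.7,0,0,0,0],
  [8.7,2.77,-2.7,0,0,0,0],
  [8.7,2.77,-2.7,0,0,0,0],
  [8.7,2.77,-2.7,0,0,0,0],
])

```text
time_s: 1.08
tool_pos: [0.3702, -0.2999, 0.2777]
tool_rot: [180.0, 0.0, 19.3]
force: [0.1, 0.0, 0.9]
grip_width: 0.0868
```

Request:
move_arm([
  [8.7,2.77,-2.7,0,0,0,0],
  [8.7,2.77,-2.7,0,0,0,0],
  [8.7,2.77,-2.7,0,0,0,0],
  [8.7,2.77,-2.7,0,0,0,0],
  [8.7,2.77,-2.7,0,0,0,0],
])

```text
time_s: 1.5
tool_pos: [0.4563, -0.1268, 0.2778]
tool_rot: [179.9, -0.0, 19.3]
force: [0.8, -0.5, -0.3]
grip_width: 0.0872
```

Request:
move_arm([
  [8.7,2.77,-2.7,0,0,0,0],
  [8.7,2.77,-2.7,0,0,0,0],
  [8.7,2.77,-2.7,0,0,0,0],
  [8.7,2.77,-2.7,0,0,0,0],
  [8.7,2.77,-2.7,1.5,0,0,0],
])

```text
time_s: 1.92
tool_pos: [0.5441, 0.0464, 0.2653]
tool_rot: [179.9, -0.3, 19.3]
force: [0.6, 0.2, -0.6]
grip_width: 0.0868
```

Request:
move_arm([
  [8.7,2.77,-2.7,1.0,0,0,0],
  [8.7,0,0,0,0,0,0],
  [8.7,0,0,0,0,0,0],
])

```text
time_s: 2.17
tool_pos: [0.5587, 0.0821, 0.2514]
tool_rot: [-179.9, 0.1, 19.6]
force: [-0.1, -1.0, -0.2]
grip_width: 0.087
```

```bash
python3 - <<'E'
from cell import env, viewer, job
import cv2,pickle
o=env.get_obs(); c=viewer.read_camera("wrist"); cv2.imwrite("pics/w1.png",c["img"][:,:,::-1]); pickle.dump((o,c),open("w1.pkl","wb")); print(o["tool_pos"],o["tool_rot"],o["qpos"])
E
```

```text
[0.55869224 0.0821011  0.25138676] [-1.79861106e+02  1.02027274e-01  1.96145402e+01] [ 27.60835274  11.97516708 -43.91035425  93.88378917   8.33562502
  77.66837852 -87.86639949]
```

View pics/w1.png

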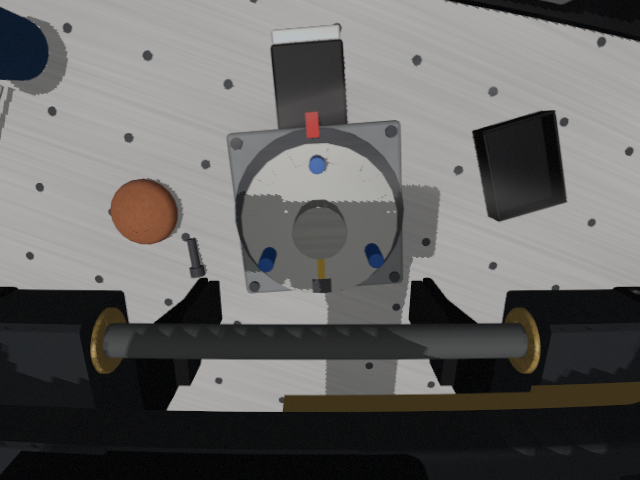

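```bash
python3 - <<'E'
import cv2
a=cv2.imread("pics/w1.png")[100:300,215:415]; cv2.imwrite("pics/w1c.png",cv2.resize(a,None,fx=3,fy=3,interpolation=cv2.INTER_CUBIC))
E
```

```text
(no output)
```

View pics/w1c.png

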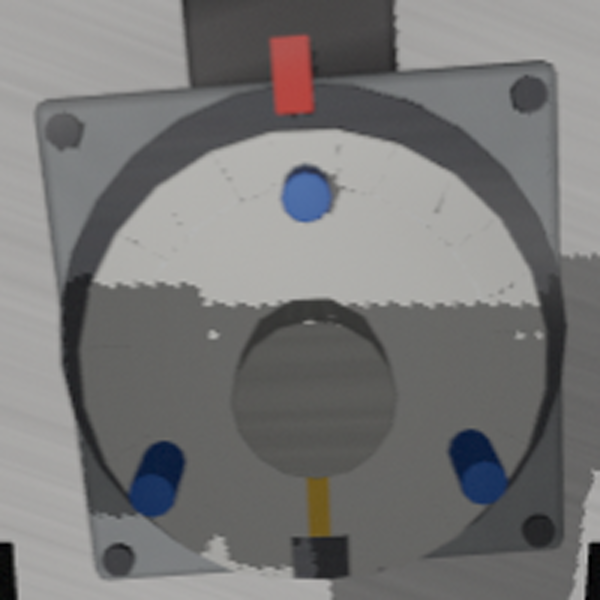

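```bash
python3 - <<'E'
import pickle; from h import *
o,c=pickle.load(open("w1.pkl","rb")); E=wristE(o,c)
f=lambda p:np.array(p)/3+[215,100]
lug=lambda x,y,a,k,z=.116:[x+.048*np.cos(a+np.radians([60,180,300][k])),y+.048*np.sin(a+np.radians([60,180,300][k])),z]
ob=[((315,399),'h'),((487,483),0),((307,195),1),((153,495),2)]
res=lambda p:np.concatenate([proj(c,[p[0],p[1],.12] if k=='h' else lug(*p,k),E)[0]-f(uv) for uv,k in ob])
r=least_squares(res,[.56,.08,np.radians(-158)]);print("face",r.x[:2],np.degrees(r.x[2]));print(r.fun.reshape(-1,2).round(1))
# individual check of bearing: lug1->hub, notch line
cor=[(38,102),(553,62),(562,548),(100,577)]  # (+x,+y?) fit
sg=[(1,1),(1,-1),(-1,-1),(-1,1)]
def ip(p,z=.05): return [[p[0]+.075*(np.cos(p[2])*a-np.sin(p[2])*b),p[1]+.075*(np.sin(p[2])*a+np.cos(p[2])*b),z] for a,b in sg]
ri=least_squares(lambda p:(proj(c,ip(p),E)-[f(u) for u in cor]).ravel(),[.56,.08,.4]);print("indexer",ri.x[:2],np.degrees(ri.x[2]));print(ri.fun.reshape(-1,2).round(1))
for z in(.055,.06,.065,.07):
  q=[at_z(c,f(u),z,E)[:2]-ri.x[:2] for u in((291,37),(293,115))]; print(z,[(np.hypot(*v).round(4),np.degrees(np.arctan2(v[1],v[0])).round(1)) for v in q])
E
```

```text
face [0.56143739 0.07929311] -157.93918163040857
[[ 0.2  0.2]
 [-0.6 -0.6]
 [ 0.1  0.6]
 [ 0.2 -0.3]]
indexer [0.56147201 0.07936828] 23.874613601700027
[[-2.2 -1. ]
 [ 2.2 -1.2]
 [ 1.4  1.1]
 [-1.5  2. ]]
0.055 [(np.float64(0.086), np.float64(23.9)), (np.float64(0.065), np.float64(24.8))]
0.06 [(np.float64(0.0858), np.float64(23.9)), (np.float64(0.0651), np.float64(24.8))]
0.065 [(np.float64(0.0856), np.float64(23.8)), (np.float64(0.0653), np.float64(24.7))]
0.07 [(np.float64(0.0855), np.float64(23.8)), (np.float64(0.0654), np.float64(24.7))]
```

The wrist measurement agrees with itself: the axis is at (0.5615, 0.0793), the notch at -157.9° and the indexer at 23.9°. The pointer spans radii of 65 to 86 mm, as it should. The turn needed is about +182°. I'll centre the hand and descend with the fingers in the gaps between lugs.

Request:
move_arm([
  [8.0,0.17,0.36,1.5,0,0,-0.04],
  [8.0,0,0,2.5,0,0,0],
  [8.0,0,0,2.5,0,0,0],
  [8.0,0,0,1.5,0,0,0],
  [8.0,0,0,0,0,0,0],
])

```text
time_s: 2.63
tool_pos: [0.5598, 0.0731, 0.1695]
tool_rot: [-180.0, 0.3, 21.4]
force: [-0.2, -0.7, 0.4]
grip_width: 0.0802
```

```bash
python3 - <<'E'
from cell import env, viewer, job
import cv2,pickle
o=env.get_obs(); c=viewer.read_camera("wrist"); cv2.imwrite("pics/w2.png",c["img"][:,:,::-1]); pickle.dump((o,c),open("w2.pkl","wb")); print(o["tool_pos"],o["tool_rot"],o["qpos"])
E
```

```text
[0.55977887 0.07312416 0.16954547] [-179.99749642    0.34065879   21.38409475] [ 27.09544897  15.7994039  -43.04977652  99.775033    11.5008035
  69.27455542 -87.65389847]
```

View pics/w2.png

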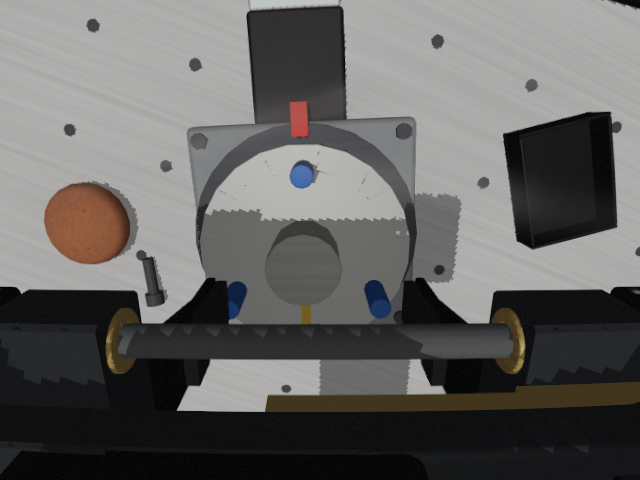

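Request:
move_arm([
  [8.0,0,0,0,0,0,0],
  [8.0,0,0,0,0,0,0],
])

```text
time_s: 2.85
tool_pos: [0.5631, 0.0757, 0.1744]
tool_rot: [179.9, -0.2, 21.5]
force: [0.3, 0.1, 0.2]
grip_width: 0.08
```

Request:
move_arm([
  [8.0,0,0,0,0,0,0],
  [8.0,0,0,0,0,0,0],
  [8.0,0,0,0,0,0,0],
])

```text
time_s: 3.1
tool_pos: [0.5624, 0.0764, 0.1733]
tool_rot: [180.0, -0.1, 21.6]
force: [0.2, -0.1, 0.0]
grip_width: 0.0801
```

```bash
python3 - <<'E'
from cell import env, viewer, job
import cv2,pickle
o=env.get_obs(); c=viewer.read_camera("wrist"); pickle.dump((o,c),open("w3.pkl","wb")); print(o["tool_pos"],o["tool_rot"])
a=c["img"][90:330,180:440,::-1]; cv2.imwrite("pics/w3c.png",cv2.resize(a,None,fx=3,fy=2.5,interpolation=cv2.INTER_CUBIC))
E
```

```text
[0.56241745 0.07637852 0.17331291] [ 1.79958038e+02 -6.61644744e-02  2.15821515e+01]
```

View pics/w3c.png

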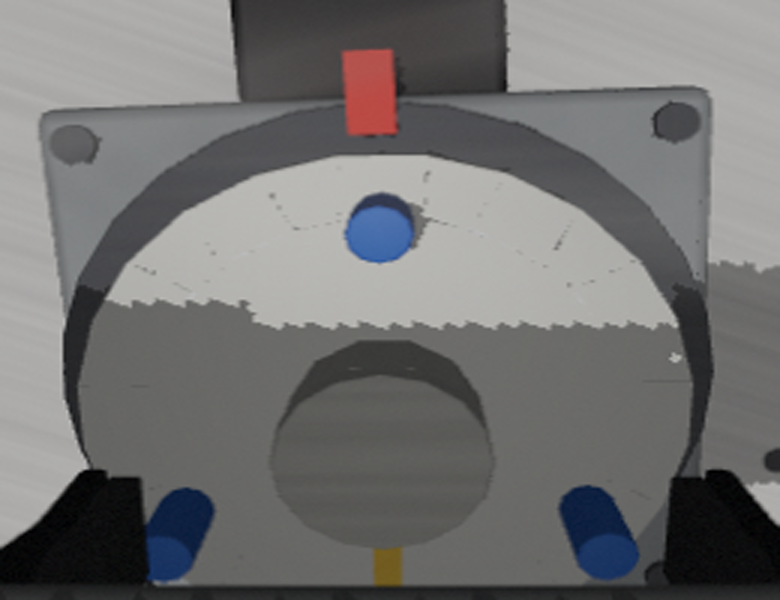

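```bash
python3 - <<'E'
import pickle; from h import *
o,c=pickle.load(open("w3.pkl","rb")); E=wristE(o,c)
f=lambda p:np.array(p)/[3,2.5]+[180,90]
lug=lambda x,y,a,k,z=.116:[x+.048*np.cos(a+np.radians([60,180,300][k])),y+.048*np.sin(a+np.radians([60,180,300][k])),z]
ob=[((382,461),'h'),((608,557),0),((380,233),1),((170,557),2)]
res=lambda p:np.concatenate([proj(c,[p[0],p[1],.12] if k=='h' else lug(*p,k),E)[0]-f(uv) for uv,k in ob])
r=least_squares(res,[.56,.08,np.radians(-158)]);print("face",r.x[:2],np.degrees(r.x[2]));print(r.fun.reshape(-1,2).round(1))
q=[at_z(c,f(u),.062,E)[:2]-r.x[:2] for u in((368,52),(371,134))]; print([(np.hypot(*v).round(4),np.degrees(np.arctan2(v[1],v[0])).round(1)) for v in q])
# tool-frame offset of the axis
d=R.from_euler("xyz",o["tool_rot"],degrees=True).as_matrix().T@np.array([*(r.x[:2]-o["tool_pos"][:2]),0]);print("tool offset cm",d*100)
E
```

```text
face [0.56153191 0.07967636] -157.84439878448035
[[ 0.9  0.6]
 [ 0.6 -1.1]
 [ 0.3  0.3]
 [-1.8  0.2]]
[(np.float64(0.0856), np.float64(24.3)), (np.float64(0.0657), np.float64(24.7))]
tool offset cm [ 3.89604813e-02 -3.39237069e-01 -2.03457404e-04]
```

Request:
move_arm([
  [8.0,0.02,-0.32,1.0,0,0,0],
  [8.0,0,0,1.2,0,0,0],
  [8.0,0,0,1.2,0,0,0],
  [8.0,0,0,1.0,0,0,0],
  [8.0,0,0,0.5,0,0,0],
])

```text
time_s: 3.57
tool_pos: [0.5595, 0.0792, 0.1208]
tool_rot: [-179.9, 0.2, 21.6]
force: [0.0, 0.2, -0.3]
grip_width: 0.0797
```

Request:
move_arm([
  [8.0,0,0,0,0,0,0],
  [8.0,0,0,0,0,0,0],
  [8.0,0,0,0,0,0,0],
])

```text
time_s: 3.82
tool_pos: [0.5613, 0.0796, 0.1238]
tool_rot: [180.0, -0.0, 21.6]
force: [0.1, 0.1, -0.0]
grip_width: 0.0798
```

```bash
cat > snap.py <<'E'
import sys,cv2,pickle
from cell import env, viewer, job
o=env.get_obs(); n=sys.argv[1]
print(o["tool_pos"].round(4),o["tool_rot"].round(2),o["qpos"].round(1),o["force"].round(2))
for k in sys.argv[2:]:
    c=viewer.read_camera(k); pickle.dump((o,c),open(f"{n}{k}.pkl","wb"))
    a=c["img"][:,:,::-1]
    if k=="side": a=cv2.resize(a[215:335,215:375],None,fx=4.5,fy=4.5,interpolation=cv2.INTER_CUBIC)
    if k=="scene": a=cv2.resize(a[180:300,275:435],None,fx=4.5,fy=4.5,interpolation=cv2.INTER_CUBIC)
    cv2.imwrite(f"pics/{n}{k}.png",a)
E
python3 snap.py s4 wrist
```

```text
[0.5613 0.0796 0.1238] [ 1.7999e+02 -3.0000e-02  2.1590e+01] [ 25.7  18.6 -42.5 102.4  13.9  64.2 -89.8] [ 0.13  0.1  -0.03]
```

View pics/s4wrist.png

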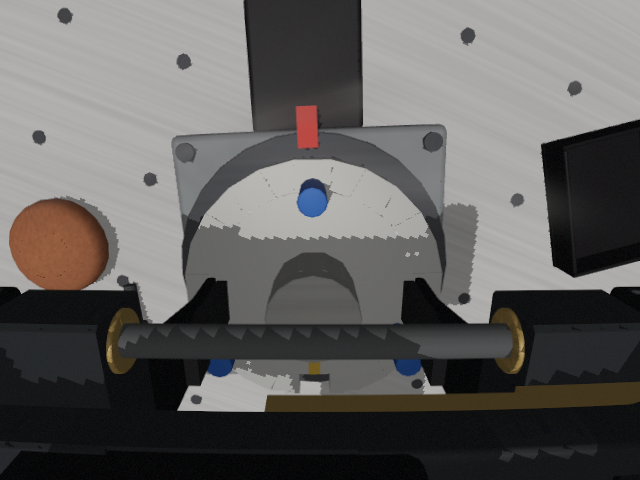

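The hand is centred at (0.5613, 0.0796) with the fingers in the gaps and no contact. I'll start the counter-clockwise turn.

Request:
move_arm([
  [8.0,0,0,0,0,0,-0.06],
  [8.0,0,0,0,0,0,-0.06],
  [8.0,0,0,0,0,0,-0.08],
  [8.0,0,0,0,0,0,-0.08],
  [8.0,0,0,0,0,0,-0.08],
])

```text
time_s: 4.28
tool_pos: [0.562, 0.0798, 0.1244]
tool_rot: [179.9, -0.1, 42.4]
force: [1.9, 1.0, -0.6]
grip_width: 0.0797
```

Request:
move_arm([
  [8.0,0,0,0,0,0,-0.08],
  [8.0,0,0,0,0,0,-0.08],
  [8.0,0,0,0,0,0,-0.08],
  [8.0,0,0,0,0,0,-0.08],
  [8.0,0,0,0,0,0,-0.08],
])

```text
time_s: 4.7
tool_pos: [0.5621, 0.0799, 0.1245]
tool_rot: [179.9, -0.1, 65.4]
force: [2.3, 1.6, -1.4]
grip_width: 0.0799
```

```bash
python3 snap.py s5 wrist side
```

```text
[0.5621 0.0799 0.1245] [ 1.7987e+02 -1.0000e-01  6.5350e+01] [ 31.5  20.7 -50.  102.2  17.4  64.9 -48.7] [ 2.26  1.63 -1.42]
```

View pics/s5wrist.png

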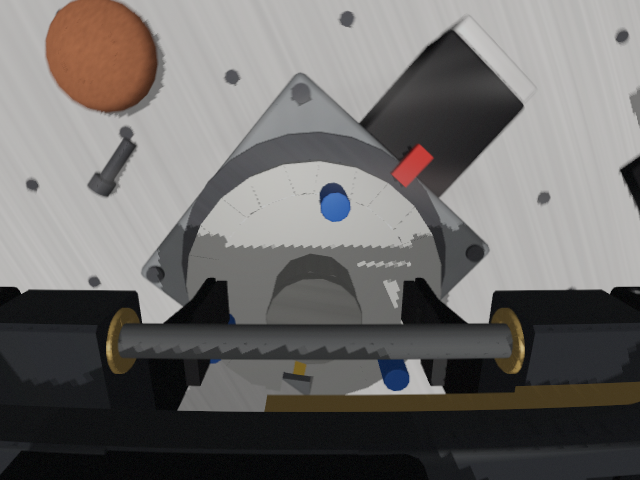

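View pics/s5side.png

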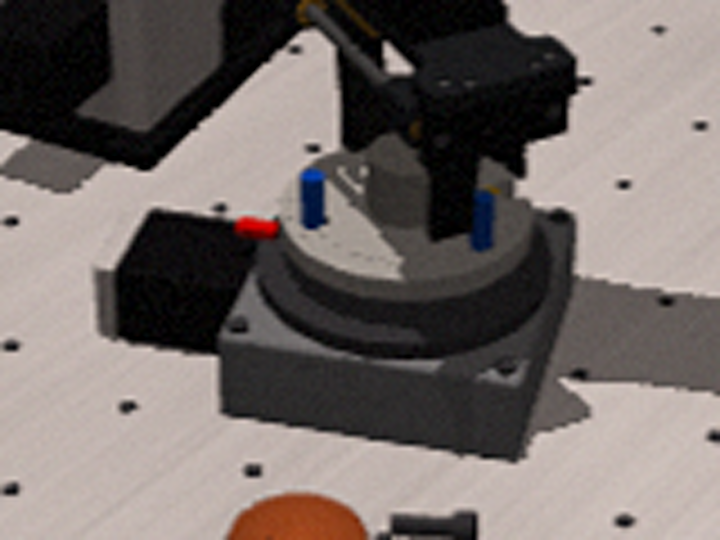

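The left finger has picked up lug 2 and the plate is turning level with about 3 N. I'll continue, watching q3, which has drifted to -50°.

Request:
move_arm([
  [8.0,0,0,0,0,0,-0.09],
  [8.0,0,0,0,0,0,-0.09],
  [8.0,0,0,0,0,0,-0.09],
  [8.0,0,0,0,0,0,-0.09],
  [8.0,0,0,0,0,0,-0.09],
])

```text
time_s: 5.22
tool_pos: [0.5617, 0.0803, 0.1243]
tool_rot: [179.9, -0.1, 91.0]
force: [0.8, 2.0, -0.3]
grip_width: 0.0801
```

```bash
python3 snap.py s6
```

```text
[0.5617 0.0803 0.1243] [ 1.7989e+02 -6.0000e-02  9.1020e+01] [ 35.1  22.5 -54.8 102.2  20.   65.7 -25. ] [ 0.83  2.05 -0.3 ]
```

Request:
move_arm([
  [8.0,0,0,0,0,0,-0.09],
  [8.0,0,0,0,0,0,-0.09],
  [8.0,0,0,0,0,0,-0.09],
  [8.0,0,0,0,0,0,-0.09],
  [8.0,0,0,0,0,0,-0.09],
])

```text
time_s: 5.63
tool_pos: [0.5613, 0.0806, 0.1242]
tool_rot: [179.9, -0.0, 116.8]
force: [0.4, 3.2, 0.2]
grip_width: 0.08
```

Request:
move_arm([
  [8.0,0,0,0,0,0,-0.09],
  [8.0,0,0,0,0,0,-0.09],
  [8.0,0,0,0,0,0,-0.09],
  [8.0,0,0,0,0,0,-0.09],
  [8.0,0,0,0,0,0,-0.09],
])

```text
time_s: 6.05
tool_pos: [0.5608, 0.0808, 0.1242]
tool_rot: [179.9, -0.0, 142.6]
force: [-0.9, 2.4, 2.2]
grip_width: 0.0802
```

```bash
python3 snap.py s7 wrist side
```

```text
[0.5608 0.0808 0.1242] [ 1.7994e+02 -5.0000e-02  1.4261e+02] [ 42.   27.5 -65.1 102.   26.7  67.9  21.6] [-0.92  2.43  2.2 ]
```

View pics/s7wrist.png

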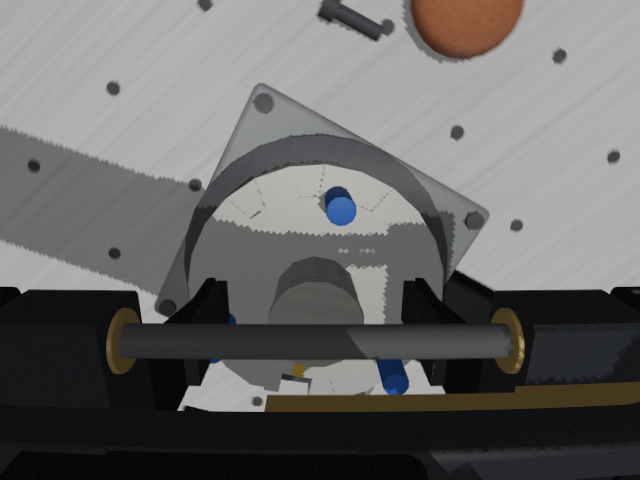

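View pics/s7side.png

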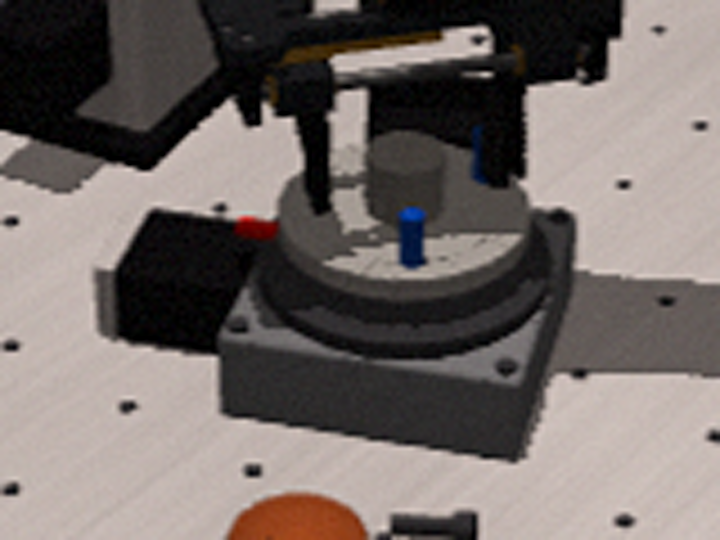

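The plate is turning well, but q3 (-65°) would end near its -79° limit. I'll back off, lift, turn the hand back 60° into the next gap and push the following lug.

Request:
move_arm([
  [8.0,0,0,0,0,0,0.09],
  [8.0,0,0,0,0,0,0.09],
  [8.0,0,0,-1.5,0,0,0],
  [8.0,0,0,-1.5,0,0,0],
  [8.0,0,0,-1.0,0,0,0.02],
])

```text
time_s: 6.57
tool_pos: [0.562, 0.0797, 0.1663]
tool_rot: [179.9, 0.1, 131.0]
force: [1.2, 0.8, 0.4]
grip_width: 0.08
```

Request:
move_arm([
  [8.0,0,0,0,0,0,0.1],
  [8.0,0,0,0,0,0,0.1],
  [8.0,0,0,0,0,0,0.1],
  [8.0,0,0,0,0,0,0.1],
  [8.0,0,0,0,0,0,0.1],
])

```text
time_s: 6.98
tool_pos: [0.5617, 0.0795, 0.1652]
tool_rot: [179.9, 0.0, 102.1]
force: [0.0, 0.2, 0.6]
grip_width: 0.0802
```

Request:
move_arm([
  [8.0,0,0,0,0,0,0.1],
  [8.0,0,0,0,0,0,0.1],
  [8.0,0,0,0,0,0,0.1],
  [8.0,0,0,0,0,0,0.1],
  [8.0,0,0,0,0,0,0.1],
])

```text
time_s: 7.4
tool_pos: [0.5616, 0.0796, 0.1652]
tool_rot: [179.9, -0.0, 73.4]
force: [-0.1, 0.8, -0.0]
grip_width: 0.0799
```

Request:
move_arm([
  [8.0,0,0,0,0,0,0.02],
  [8.0,0,0,0,0,0,0],
  [8.0,0,0,0,0,0,0],
  [8.0,0,0,0,0,0,0],
])

```text
time_s: 7.73
tool_pos: [0.5611, 0.0795, 0.1639]
tool_rot: [180.0, -0.0, 72.7]
force: [0.7, 0.1, -0.7]
grip_width: 0.0799
```

```bash
python3 snap.py s8 wrist
```

```text
[0.5611 0.0795 0.1639] [ 1.7997e+02 -1.0000e-02  7.2670e+01] [ 34.4  18.9 -53.2  99.9  16.2  69.2 -40.4] [ 0.68  0.11 -0.71]
```

View pics/s8wrist.png

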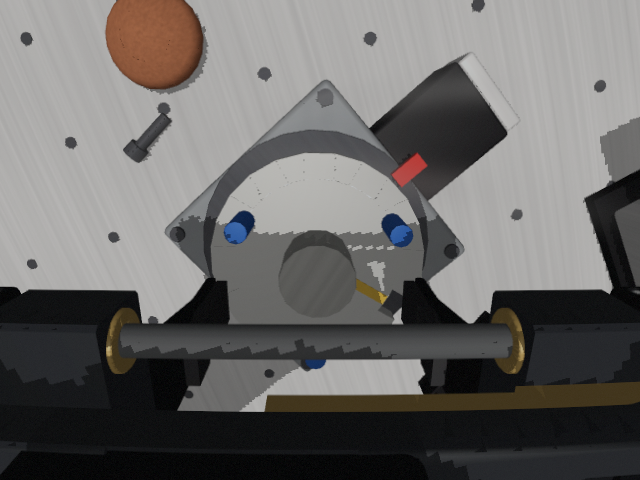

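```bash
cat > face.py <<'E'
import pickle; from h import *
def face(fn,ob,a0,hub=None,z=.116):
    o,c=pickle.load(open(fn,"rb")); E=wristE(o,c)
    ax=np.array([.5615,.0795])
    for k,uv in ob.items():
        q=at_z(c,uv,z,E)[:2]-ax; th=np.degrees(np.arctan2(q[1],q[0])); print("lug",k,"r",np.hypot(*q).round(4),"angle",th.round(1),"face yaw",((th-[60,180,300][k]+180)%360-180).round(1))
    if hub: print("hub",at_z(c,hub,z+.004,E))
E
python3 -c "
from face import *
face('s8wrist.pkl',{0:(401.5,237),1:(235.5,233.5)},0,(316.5,282))"
```

```text
lug 0 r 0.0487 angle 10.6 face yaw -49.4
lug 1 r 0.0472 angle 131.2 face yaw -48.8
hub [0.56185662 0.07958191 0.12      ]
```

The plate is at about -49.1°, so 73° remains. The right finger sits 28° behind lug 0 and everything else is clear.

Request:
move_arm([
  [8.0,0,0,1.0,0,0,0],
  [8.0,0,0,1.2,0,0,0],
  [8.0,0,0,1.0,0,0,0],
  [8.0,0,0,0.7,0,0,0],
  [8.0,0,0,0,0,0,-0.04],
])

```text
time_s: 8.2
tool_pos: [0.5594, 0.0791, 0.1217]
tool_rot: [-179.8, 0.1, 74.9]
force: [0.5, -0.6, 0.0]
grip_width: 0.08
```

Request:
move_arm([
  [8.0,0,0,0,0,0,-0.06],
  [8.0,0,0,0,0,0,-0.08],
  [8.0,0,0,0,0,0,-0.08],
  [8.0,0,0,0,0,0,-0.09],
  [8.0,0,0,0,0,0,-0.09],
])

```text
time_s: 8.62
tool_pos: [0.5604, 0.0783, 0.1233]
tool_rot: [-179.9, 0.1, 98.0]
force: [1.0, -1.9, 0.3]
grip_width: 0.0801
```

Request:
move_arm([
  [8.0,0,0,0,0,0,-0.09],
  [8.0,0,0,0,0,0,-0.09],
  [8.0,0,0,0,0,0,-0.09],
  [8.0,0,0,0,0,0,-0.09],
  [8.0,0,0,0,0,0,-0.09],
])

```text
time_s: 9.03
tool_pos: [0.5607, 0.0785, 0.1233]
tool_rot: [-179.9, 0.0, 123.8]
force: [1.2, -0.7, -0.2]
grip_width: 0.0801
```

Request:
move_arm([
  [8.0,0,0,0,0,0,-0.09],
  [8.0,0,0,0,0,0,-0.09],
  [8.0,0,0,0,0,0,-0.08],
  [8.0,0,0,0,0,0,-0.08],
  [8.0,0,0,0,0,0,-0.06],
])

```text
time_s: 9.45
tool_pos: [0.5609, 0.0786, 0.1234]
tool_rot: [-180.0, -0.0, 146.7]
force: [0.8, -1.6, -0.6]
grip_width: 0.0798
```

```bash
python3 snap.py s9 wrist
```

```text
[0.5609 0.0786 0.1234] [-1.7995e+02 -1.0000e-02  1.4669e+02] [ 43.   28.5 -66.6 102.   28.1  68.4  24.8] [ 0.85 -1.6  -0.59]
```

View pics/s9wrist.png

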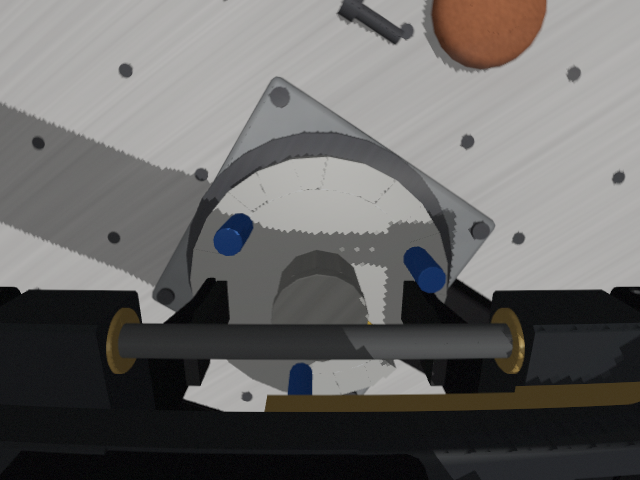

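```bash
python3 -c "
from face import *
face('s9wrist.pkl',{0:(431.5,279),1:(228.5,242.5)},0)"
```

```text
lug 0 r 0.0491 angle 77.0 face yaw 17.0
lug 1 r 0.0482 angle -165.8 face yaw 14.2
```

Request:
move_arm([
  [8.0,0,0,0,0,0,-0.04],
  [8.0,0,0,0,0,0,-0.04],
  [8.0,0,0,0,0,0,-0.03],
  [8.0,0,0,0,0,0,-0.02],
  [8.0,0,0,0,0,0,-0.01],
])

```text
time_s: 9.92
tool_pos: [0.561, 0.079, 0.1239]
tool_rot: [-180.0, -0.0, 154.5]
force: [0.3, -0.2, -1.1]
grip_width: 0.0796
```

```bash
python3 snap.py s10 wrist; python3 - <<'E'
import cv2
a=cv2.imread("pics/s10wrist.png")[200:420,170:470]; cv2.imwrite("pics/s10c.png",cv2.resize(a,None,fx=2.5,fy=2.5,interpolation=cv2.INTER_CUBIC))
E
```

```text
[0.561  0.079  0.1239] [-1.7997e+02 -2.0000e-02  1.5449e+02] [ 44.   29.5 -68.2 102.   29.3  69.   31.7] [ 0.31 -0.22 -1.06]
```

View pics/s10c.png

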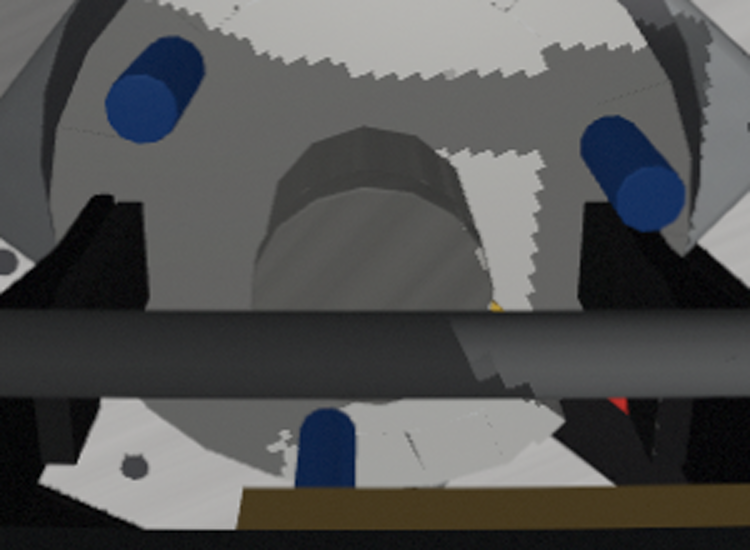

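Request:
move_arm([
  [8.0,0,0,0,0,0,0.08],
  [8.0,0,0,0,0,0,0.08],
  [8.0,0,0,-1.5,0,0,0],
  [8.0,0,0,-2.0,0,0,0],
  [8.0,0,0,-2.0,0,0,0.06],
])

```text
time_s: 10.38
tool_pos: [0.5605, 0.0801, 0.1807]
tool_rot: [-180.0, -0.1, 142.1]
force: [0.2, -0.1, 0.1]
grip_width: 0.0802
```

Request:
move_arm([
  [8.0,0,0,-2.0,0,0,0.1],
  [8.0,0,0,-2.0,0,0,0.1],
  [8.0,0,0,-2.0,0,0,0.1],
  [8.0,0,0,-1.0,0,0,0.1],
  [8.0,0,0,0,0,0,0.1],
])

```text
time_s: 10.8
tool_pos: [0.5622, 0.081, 0.2535]
tool_rot: [179.7, 0.1, 113.2]
force: [-0.1, 0.4, 0.1]
grip_width: 0.0798
```

Request:
move_arm([
  [8.0,0,0,0,0,0,0.1],
  [5.0,0,0,0,0,0,0.1],
  [3.0,0,0,0,0,0,0.1],
  [0,0,0,0,0,0,0.1],
  [0,0,0,0,0,0,0.05],
])

```text
time_s: 11.22
tool_pos: [0.5608, 0.0804, 0.2507]
tool_rot: [180.0, -0.0, 87.4]
force: [-0.3, -0.4, -0.5]
grip_width: 0.061
```

Request:
move_arm([
  [0,0,0,0,0,0,0],
  [0,0,0,0,0,0,0],
  [0,0,0,0,0,0,0],
  [0,0,0,0,0,0,0],
  [0,0,0,0,0,0,0],
])

```text
time_s: 11.63
tool_pos: [0.561, 0.0795, 0.2496]
tool_rot: [-180.0, -0.0, 87.5]
force: [-0.0, -0.4, 0.3]
grip_width: 0.0276
```

```bash
python3 snap.py s11 wrist scene; python3 - <<'E'
import cv2
a=cv2.imread("pics/s11wrist.png")[60:310,190:450]; cv2.imwrite("pics/s11c.png",cv2.resize(a,None,fx=3,fy=2.4,interpolation=cv2.INTER_CUBIC))
E
```

```text
[0.561  0.0795 0.2496] [-1.800e+02 -1.000e-02  8.754e+01] [ 40.3  16.4 -60.2  93.5  14.5  78.5 -24.3] [-0.02 -0.4   0.33]
```

View pics/s11wrist.png

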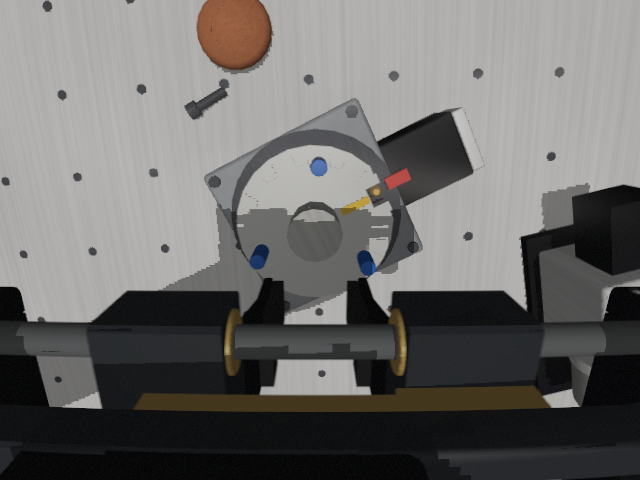

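View pics/s11c.png

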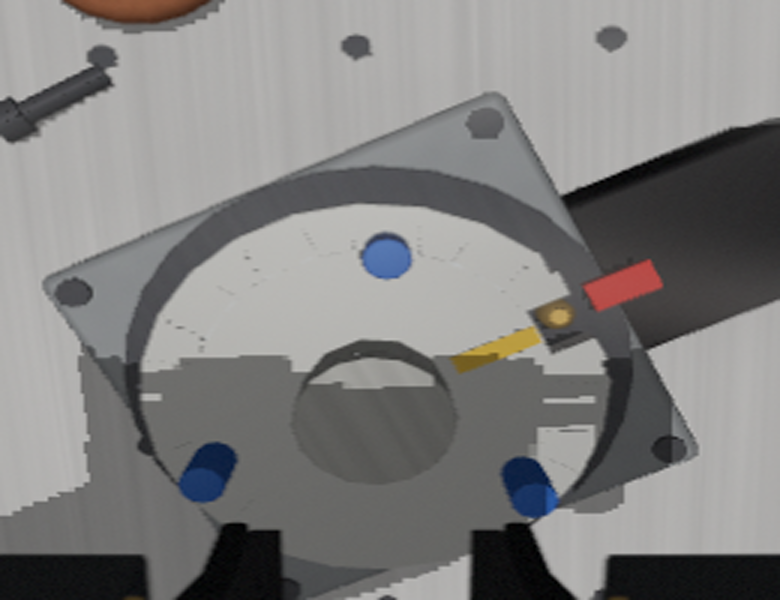

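```bash
python3 -c "
from face import *
f=lambda p:(p[0]/3+190,p[1]/2.4+60)
face('s11wrist.pkl',{0:f((388,259)),1:f((204,484)),2:f((534,501))},0,f((375,418)))
o,c=pickle.load(open('s11wrist.pkl','rb'));E=wristE(o,c);ax=np.array([.5615,.0795])
for n,u,z in(('pin',(560,316),.074),('ptr in',(592,296),.062),('ptr out',(657,273),.062),('notch inner edge mid',(541,337),.088)):
  q=at_z(c,f(u),z,E)[:2]-ax;print(n,np.hypot(*q).round(4),np.degrees(np.arctan2(q[1],q[0])).round(1))
"
```

```text
lug 0 r 0.0487 angle 84.9 face yaw 24.9
lug 1 r 0.0479 angle -157.1 face yaw 22.9
lug 2 r 0.0469 angle -36.3 face yaw 23.7
hub [0.560817   0.08138145 0.12      ]
pin 0.0557 24.5
ptr in 0.0676 24.3
ptr out 0.0872 23.8
notch inner edge mid 0.0474 23.2
```

The brass pin now shows through the notch at bearing 24.5°, against 23.9° for the plate, which is well within 3 mm. I'll finish closing the fingers and press on the hub.

Request:
move_arm([
  [0,0,0,1.5,0,0,0],
  [0,0,0,2.5,0,0,0],
  [0,0,0,2.5,0,0,0],
  [0,0,0,1.5,0,0,0],
  [0,0,0,0.5,0,0,0],
])

```text
time_s: 12.15
tool_pos: [0.5593, 0.0789, 0.1618]
tool_rot: [-179.7, 0.0, 87.5]
force: [-0.5, 1.2, 0.1]
grip_width: 0.0003
```

Request:
move_arm([
  [0,0,0,0,0,0,0],
  [0,0,0,0,0,0,0],
  [0,0,0,0,0,0,0],
  [0,0,0,0,0,0,0],
])

```text
time_s: 12.48
tool_pos: [0.5618, 0.0797, 0.1658]
tool_rot: [179.9, -0.0, 87.5]
force: [-0.4, 0.3, 0.2]
grip_width: 0.0005
```

Request:
move_arm([
  [0,0,0,0.6,0,0,0],
  [0,0,0,0.6,0,0,0],
  [0,0,0,0.5,0,0,0],
  [0,0,0,0.4,0,0,0],
  [0,0,0,0.3,0,0,0],
])

```text
time_s: 12.9
tool_pos: [0.5608, 0.0793, 0.1403]
tool_rot: [-180.0, 0.0, 87.5]
force: [-2.0, -1.9, 4.9]
grip_width: 0.0005
```

Request:
move_arm([
  [0,0,0,0.3,0,0,0],
  [0,0,0,0.3,0,0,0],
  [0,0,0,0.2,0,0,0],
])

```text
time_s: 13.15
tool_pos: [0.5609, 0.0793, 0.1334]
tool_rot: [-180.0, 0.1, 87.5]
force: [-7.3, -3.1, 22.4]
grip_width: 0.0007
```

At TCP z = 0.1334 the force rose from 5 to 22 N, which is the expected home height of 0.133. I'll hold, then check.

Request:
move_arm([
  [0,0,0,0.05,0,0,0],
  [0,0,0,0,0,0,0],
  [0,0,0,0,0,0,0],
])

```text
time_s: 13.4
tool_pos: [0.5608, 0.0793, 0.1334]
tool_rot: [-180.0, 0.1, 87.5]
force: [-5.4, -1.5, 13.2]
grip_width: -0.0
```

```bash
python3 snap.py s12 side
```

```text
[0.5608 0.0793 0.1334] [-1.7996e+02  9.0000e-02  8.7470e+01] [ 36.8  22.6 -57.  101.6  20.6  67.  -29. ] [-5.35 -1.5  13.23]
```

View pics/s12side.png

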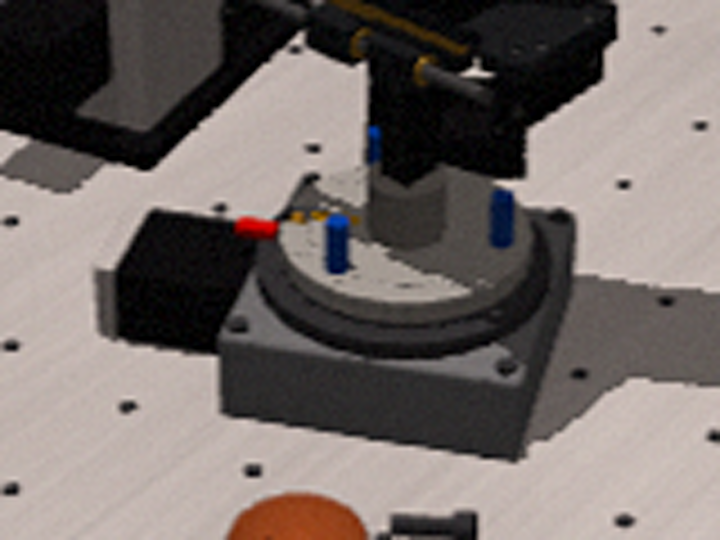

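The side view shows the plate seated close to the turntable, level, with the pin in the notch. I'll press slightly harder to see whether it gives any further.

Request:
move_arm([
  [0,0,0,0.1,0,0,0],
  [0,0,0,0.1,0,0,0],
  [0,0,0,0,0,0,0],
])

```text
time_s: 13.7
tool_pos: [0.5609, 0.0794, 0.1334]
tool_rot: [-180.0, 0.2, 87.5]
force: [-10.0, -3.2, 25.4]
grip_width: 0.0006
```

Force doubled with no movement, so the plate is on the shoulder. I'll lift the hand away slowly at first.

Request:
move_arm([
  [0,0,0,-0.3,0,0,0],
  [0,0,0,-0.5,0,0,0],
  [0,0,0,-1.0,0,0,0],
  [0,0,0,-2.0,0,0,0],
  [0,0,0,-2.5,0,0,0],
])

```text
time_s: 14.12
tool_pos: [0.5598, 0.0792, 0.1924]
tool_rot: [-179.8, -0.0, 87.5]
force: [0.9, 0.3, 0.3]
grip_width: 0.0005
```

Request:
move_arm([
  [0,0,0,-2.5,0,0,0],
  [0,0,0,-2.5,0,0,0],
  [0,0,0,-1.5,0,0,0],
  [0,0,0,0,0,0,0],
  [0,0,0,0,0,0,0],
])

```text
time_s: 14.53
tool_pos: [0.5614, 0.0796, 0.2586]
tool_rot: [179.9, 0.0, 87.5]
force: [0.2, -1.3, -0.3]
grip_width: 0.0005
```

Request:
move_arm([
  [0,0,0,0,0,0,0],
  [0,0,0,0,0,0,0],
  [0,0,0,0,0,0,0],
])

```text
time_s: 14.78
tool_pos: [0.5604, 0.0793, 0.2568]
tool_rot: [-179.9, 0.0, 87.5]
force: [0.6, 0.5, -0.9]
grip_width: 0.0009
```

```bash
python3 snap.py s13 wrist side; python3 - <<'E'
import cv2
a=cv2.imread("pics/s13wrist.png")[60:310,190:450]; cv2.imwrite("pics/s13c.png",cv2.resize(a,None,fx=3,fy=2.4,interpolation=cv2.INTER_CUBIC))
E
```

```text
[0.5604 0.0793 0.2568] [-1.7988e+02  1.0000e-02  8.7490e+01] [ 40.5  16.2 -60.4  92.9  14.2  79.4 -24.1] [ 0.57  0.52 -0.86]
```

View pics/s13c.png

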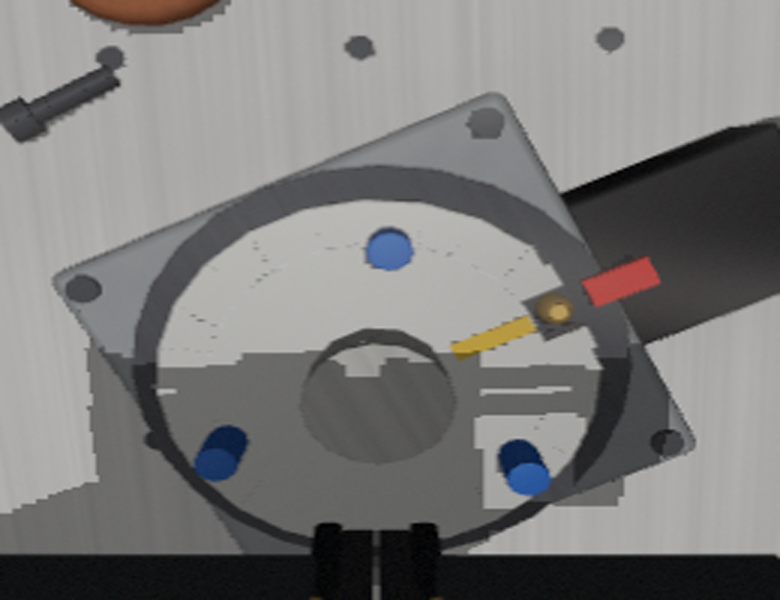

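View pics/s13side.png

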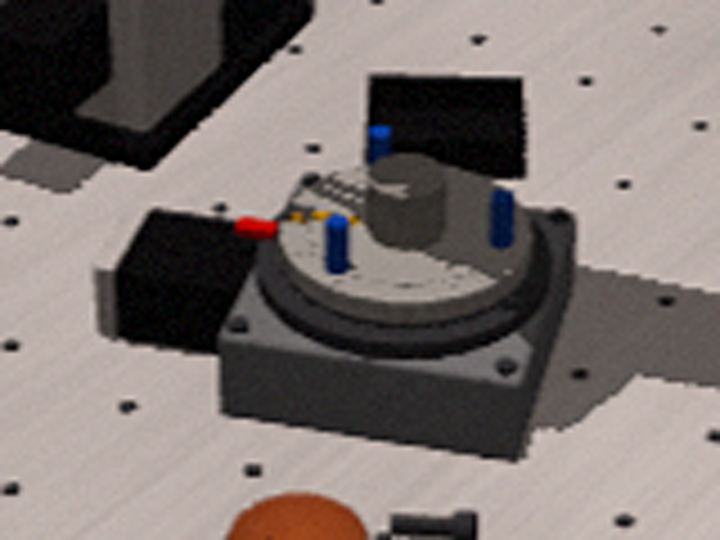

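```bash
python3 -c "
from face import *
f=lambda p:(p[0]/3+190,p[1]/2.4+60)
for z in (.104,.116):
  face('s13wrist.pkl',{0:f((390,250)),1:f((215,463)),2:f((529,479))},0,f((378,411)),z=z)
o,c=pickle.load(open('s13wrist.pkl','rb'));E=wristE(o,c);ax=np.array([.5615,.0795])
q=at_z(c,f((558,311)),.074,E)[:2]-ax;print('pin',np.hypot(*q),np.degrees(np.arctan2(q[1],q[0])))
# side: same points before and after pressing, height of each lug top given known xy
" ; python3 -c "
from cell import job; print(job.sign_off())"
```

```text
lug 0 r 0.0492 angle 85.1 face yaw 25.1
lug 1 r 0.0485 angle -157.7 face yaw 22.3
lug 2 r 0.047 angle -35.9 face yaw 24.1
hub [0.56052613 0.0780677  0.108     ]
lug 0 r 0.0502 angle 85.3 face yaw 25.3
lug 1 r 0.0453 angle -161.3 face yaw 18.7
lug 2 r 0.0434 angle -32.5 face yaw 27.5
hub [0.56066474 0.08129107 0.12      ]
pin 0.055392169629141834 24.863871221671477
the job is handed in; nothing more can be done
None
```

The faceplate is turned onto the drive pin and pressed home, the hand is clear, and I handed the job in at about 15 s of the 58 s allowed. Hand-in gave no verdict.

**What I did:** I straddled the hub with the open fingers and turned the hand counter-clockwise about the post axis, pushing lug 2 first. Joint 3 was drifting towards its limit, so I re-seated the hand once and finished the turn on lug 0, about 182° in all. I then pressed the hub with closed fingertips and lifted straight up.

**Last checks:**
- **Height:** the hand stopped at TCP z = 0.1334, against 0.133 expected at home. It did not move when the push rose from 13 to 25 N. In the last wrist picture the lugs fit the home height (radii 47–49 mm) and not the raised height (43–50 mm).
- **Notch on pin:** the pin is visible in the notch. The three lugs put the plate at about 23.8° (individually 22.3° to 25.1°), and the pin measures 24.9°. That is about 1 mm at the pin; the spread in the lug readings is camera calibration and pixel-reading error.
- **Level and surroundings:** the plate looked level, and the pebble and cap screw looked unmoved in the last pictures. I did not measure the other loose objects, but the hand worked well above them throughout.

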